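Probe two paint coupons on the cross-slide stage

TASK

Move the sliding tray by its leaning black handle to bring the red coupon's white ring under the fixed pointer, then press the red button on top of the measuring head gently until the pointer's tip rests on the paint inside the ring for half a second, and let it spring back up before moving the tray again. Then do the same with the blue coupon, and leave the tray there with the pointer up. Touch no coupon by hand, do not let the pointer down on the yellow or green one, and leave the other things on the table alone.

Things in the scene. Friction and masses are not known exactly. Their poses are not given: they have to be found in the camera images.
- stage: fixed cross-slide stage: aluminium base plate 170 (x) by 260 (y) mm lying on the table, with a saddle and on it the grey tray carrier. Origin: centre of the underside, on the table. Its x axis points away from the robot (within 0.2 rad), y to the left, z up; the slides run along these axes.
- slide_x (a joint): carrier along the stage's +x, -0.036 to 0.036 m between end stops, starts at 0; moves freely by hand, about 2 N of friction, stays where it is left
- slide_y (a joint): saddle with the carrier along the stage's +y, -0.052 to 0.052 m between end stops, starts at 0; about 2 N of friction, stays where it is left
- handle_grip (a point): middle of the grip of the carrier's black handle, in the middle of its front edge, 93 mm above the table, under the front of the head, which blocks a gripper coming straight down. Rounded bar 18 mm wide (stage y) by 22 mm, leaning 30 degrees from vertical, top towards the robot; its top is 32 mm beyond this point, its foot 50 mm below, along the bar. Grip across y, tool along the bar. Axes of the stage.
- tray (a point): centre of the carrier's tray floor, 50 mm above the table; axes of the stage. The tray has 2 by 2 pockets, their centres at x +-21, y +-33 mm from here, rims 6 mm high, one coupon in each
- head: fixed white measuring head that overhangs carrier and handle: 64 mm wide (y), 35 high, from -95 to +30 mm along its x, with an arm to a 26 mm steel column 376 mm high at x +145. Origin: on the pointer's axis at the underside, 268 to 273 mm above the table (the height differs). A 4 mm collar round the button's stem stands on its top. Axes as the stage.
- pointer: steel rod 9 mm thick with a brass tip below and a red button (30 mm across, 10 thick) above the head; slides only straight down, at most 25 mm, and a spring lifts it again (about 2 N to start, 3.6 N at full stroke). Origin: the head's when raised.
- pointer_tip (a point): centre of the lower end of the steel rod, on the tip's axis, 186.5 mm below the pointer's origin. The thin brass tip sticks out 6 to 18 mm below this point: it is set differently each time, holds firm, and how far is not reported, so its touch on the paint must be felt (or seen). Raised, the brass is about 5 to 23 mm above the coupons.
- button_top (a point): centre of the red button's flat top, 75 mm above the pointer's origin (343 to 348 mm above the table when raised)
- coupon_red: loose painted wooden test coupon, red on top, 36 (x) by 60 (y) by 8 mm thick, in one of the tray's four pockets (1.5 mm play all round; which pocket differs). Origin: centre of the underside
- red_mark (a point): centre of the white ring (inside radius 6 mm, outside 8.5) in the middle of the red coupon's top, 8 mm above the coupon's origin, 58 mm above the table
- coupon_blue: loose painted wooden test coupon, blue on top, 36 (x) by 60 (y) by 8 mm thick, in one of the tray's four pockets (1.5 mm play all round; which pocket differs). Origin: centre of the underside
- blue_mark (a point): centre of the white ring (inside radius 6 mm, outside 8.5) in the middle of the blue coupon's top, 8 mm above the coupon's origin, 58 mm above the table
- coupon_yellow: loose painted wooden test coupon, yellow on top, 36 (x) by 60 (y) by 8 mm thick, in one of the tray's four pockets (1.5 mm play all round; which pocket differs). Origin: centre of the underside
- coupon_green: loose painted wooden test coupon, green on top, 36 (x) by 60 (y) by 8 mm thick, in one of the tray's four pockets (1.5 mm play all round; which pocket differs). Origin: centre of the underside
- jar_red_lid: white jar with a red screw lid, 115 mm wide, 129 high, a loose bystander (sizes in mm). Origin: centre of the underside
- tape_roll: roll of white paper tape standing on its face, 62 mm across, 48 high, a loose bystander (sizes in mm). Origin: centre of the underside
- clip_jar: small clear preserving jar, 78x70x119 high, a loose bystander (sizes in mm). Origin: centre of the underside
- tub_grey: grey tub, 70 mm across, 80 high, a loose bystander (sizes in mm). Origin: centre of the underside
Things that resemble listed ones, but are neither listed nor needed, are in the scene too. Leave any purple look-alike of the coupon_yellow alone.

How it is judged:
By the outcome, as a careful person would: the job done as asked, in the order asked, and still so for the second after the job is handed in, with the robot touching nothing.
It also fails if it takes over 72 s, if anything falls off the work surface, if the arm or the gripper's body presses on something with over 40 N, if the wrist force passes 120 N, or if a joint passes its speed limit or range.

ROBOT

A 6-joint arm with a two-finger parallel gripper is mounted at the origin on a cart in front of the work surface, level with it; the furniture and walls round the work are solid. World frame = base frame: x ahead of the robot, y to its left, z up, the work surface at z = 0. Lengths are in mm, angles in degrees, forces in N, time in s.
With the tool pointing down it reaches from about 350 to 850 mm from the base axis. Payload 8.1 kg.
Tool frame: the origin (TCP) lies at the very end of the fingers, on their centre line; the grasp point (between the pads) lies 19 mm behind it (r.grip_depth is the distance from the TCP to the grasp point, in mm); z points along the fingers, y is the direction in which the jaws open and shut (so a half turn about z gives the same grasp; the last joint's range is limited). The gripper opens to 85 mm and grips with 20 to 120 N. Pads are 22 mm wide; open, the fingers measure 114 mm over their backs; the gripper's body (76 mm by 85 mm) begins 54 mm behind the grasp point. The pads swing forward as they close: fully open they stand 13 mm farther back than shut.
Start: joints at [-74.909, 7.471, 85.268, -0, 87.261, -4.893], TCP at [205.082, -563.867, 231.292] pointing down, gripper open.
Joint ranges: [-169.43, 169.43], [-51.17, 129.36], [1.28, 143.12], [-76.62, 256.62], [0, 156.53], [-152.29, 152.29]. Speed limits (degrees/s): [136.94, 136.94, 159.86, 180, 180, 180].

INTERFACE

Orientations are given as [roll, pitch, yaw] about the fixed x, y, z axes, in that order (R = Rz(yaw) Ry(pitch) Rx(roll)).
In Python, from bench import status, viewer, hand_in, r gives the robot as it stands.
- The arm moves only by the shell command python3 -m crank 'ROWS' [OPENING] [FORCE]. ROWS is a JSON object of lists of equal length, an entry for each row: "slide": the shift along the tool's x, y, z in m, a list of three; "twist": the turn about the tool's z in rad. A call has 1 to 8 rows; each row shifts and turns the commanded pose from where the row before left it, along the tool's axes as they then stand; what a row does not reach is not made up. A row lasts 1/10 s, in which the tool goes at most 50 mm and 8.59 degrees, less where a joint would pass 70% of its speed; a pose out of reach is approached as far as the arm can. A call with a gripper value outside its range is refused whole. OPENING is the closure, from 0 (fully open) to 1 (shut), set as the call begins (- or left out, the last holds). The fingers move at their own pace and stop on an object; FORCE is the grip in N (left out, the last holds). Time passes only in rows, so rows that do not move let the fingers close. It gives the time, the measured TCP pose, the force and the opening at its end, in the units of the state.
- status.sense(): the state, without advancing time (a new reading comes with each control period).
- viewer.snapshot(name): name is "scene" or "top"; returns a dict with "img" (384x512x3 uint8, red, green, blue), "fx", "fy", "cx", "cy" (pixels), "R" (3x3) and "t" (3): a world point X has camera coordinates R X + t. Camera axes: x right, y down, z forward; pixel columns grow to the right and rows downward; lengths in mm; the calibration is good to about 2 mm. A picture is of the moment at which its call begins. There is no depth.
- hand_in(): hands the job in, once; it reports no verdict.
The state is a dict: "time": time; "joint_pos": joint angles; "qd": joint speeds; "joint_efforts": joint torques, N m; "tool_pos": TCP position; "tcp_rot": TCP orientation; "ft_force": force on the tool from outside, world axes, zero at the start; "wrist_torque": the same for the moment, N m; "finger_gap": finger opening in mm.
Only numpy, scipy, OpenCV 4.12 (cv2) and the standard library are available. Lean on these libraries where they do the work, as an engineer would, in place of code of your own. Each camera call takes 0.05 s, during which the arm holds its last target.

## Working session

There is one attempt and no reset: what is moved stays moved. The work goes in short steps, Python scripts to look and compute and a shell command to move; the robot and the scene stay as the last step left them, time stands still between calls to the robot, and variables do not carry over. Pictures are saved under pics/ and viewed, and the job is handed in when it is done.

```bash
ls; mkdir -p pics; python3 - <<'E'
from bench import status, viewer, r
import cv2
print(status.sense())
print([a for a in dir(r) if a[0]!='_'])
for n in ("scene","top"):
    s=viewer.snapshot(n)
    cv2.imwrite(f"pics/{n}0.png",cv2.cvtColor(s["img"],cv2.COLOR_RGB2BGR))
    print(n,s["fx"],s["fy"],s["cx"],s["cy"],s["R"],s["t"])
E
```

```text
pics
{'time': 0.0, 'joint_pos': array([-7.49092593e+01,  7.51459822e+00,  8.53323136e+01, -7.30298975e-04,
        8.72603027e+01, -4.89286614e+00]), 'qd': array([-0.06246278,  0.12880227, -0.03919794,  0.07110095, -0.07136521,
       -0.05924439]), 'joint_efforts': array([ 7.62177533e-04, -5.69394064e+01, -5.00559926e+01, -2.25147169e-04,
        1.45479647e-02, -2.40830281e-05]), 'tool_pos': array([ 204.92177508, -563.32049347,  230.2206594 ]), 'tcp_rot': array([-1.79893114e+02, -8.41788973e-03,  1.99836346e+01]), 'ft_force': array([ 0.07628574, -0.44292237, -0.16254337]), 'wrist_torque': array([0.02725455, 0.01500401, 0.00318909]), 'finger_gap': 85.56806715051259}
['PlanningError', 'grip_depth']
scene 474.11767517263354 474.11767517263354 259.3609857970886 186.81920494370073 [[-0.43089628 -0.90235779  0.00887733]
 [-0.48515331  0.22335449 -0.8454224 ]
 [ 0.7608907  -0.36859624 -0.53402449]] [387.86495074 444.00711021 881.76693368]
top 374.78436764896156 374.78436764896156 259.2525200014715 190.70910670492108 [[ 0.2427508  -0.97002546 -0.01107503]
 [-0.84874999 -0.20684504 -0.48666065]
 [ 0.4697824   0.1275372  -0.8735209 ]] [  3.68892952 625.69233852 842.37389308]
```

View pics/scene0.png

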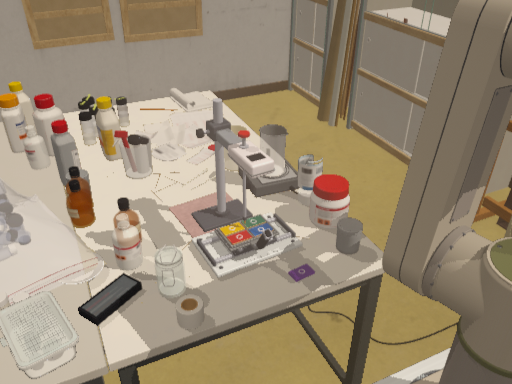

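View pics/top0.png

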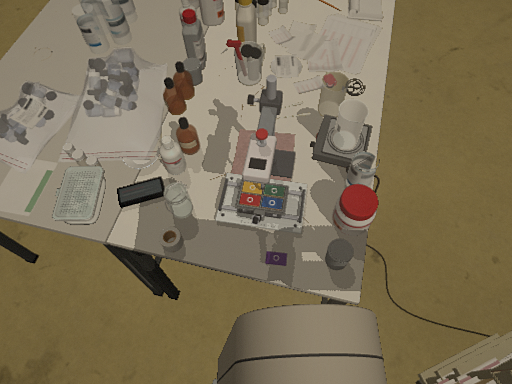

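The scene view shows the stage at about (248,238) and the head at (250,155). The top view shows the tray at (262,197), the red button at (262,133), the purple look-alike at (276,258), the red-lid jar at (357,208) and the tub at (340,255). I'll enlarge both views.

```bash
cat > h.py <<'E'
import numpy as np, cv2
from bench import status, viewer, r
def snap(n):
    s=viewer.snapshot(n); s["R"]=np.array(s["R"]);s["t"]=np.array(s["t"]).ravel(); return s
def ray(s,u,v):
    d=s["R"].T@np.array([(u-s["cx"])/s["fx"],(v-s["cy"])/s["fy"],1.]); return -s["R"].T@s["t"], d/np.linalg.norm(d)
def onz(s,u,v,z):
    o,d=ray(s,u,v); return o+d*(z-o[2])/d[2]
def tri(rs):
    A=np.zeros((3,3));b=np.zeros(3)
    for o,d in rs:
        P=np.eye(3)-np.outer(d,d);A+=P;b+=P@o
    X=np.linalg.solve(A,b); return X,[np.linalg.norm((np.eye(3)-np.outer(d,d))@(X-o)) for o,d in rs]
def proj(s,X):
    c=s["R"]@np.asarray(X,float)+s["t"]; return s["fx"]*c[0]/c[2]+s["cx"], s["fy"]*c[1]/c[2]+s["cy"]
def crop(s,box,k,f):
    x0,y0,x1,y1=box
    im=cv2.cvtColor(s["img"],cv2.COLOR_RGB2BGR)[y0:y1,x0:x1]
    cv2.imwrite(f,cv2.resize(im,None,fx=k,fy=k,interpolation=cv2.INTER_CUBIC))
E
python3 - <<'E'
from h import *
for n,b in (("scene",(180,90,340,290)),("top",(205,70,315,240))):
    s=snap(n); crop(s,b,3 if n=="scene" else 3.5,f"pics/{n}1.png"); print(n,-s["R"].T@s["t"])
E
```

```text
scene [-288.38717781  575.8379524   842.81548841]
top [ 134.42844065   25.56570619 1040.37189285]
```

View pics/scene1.png

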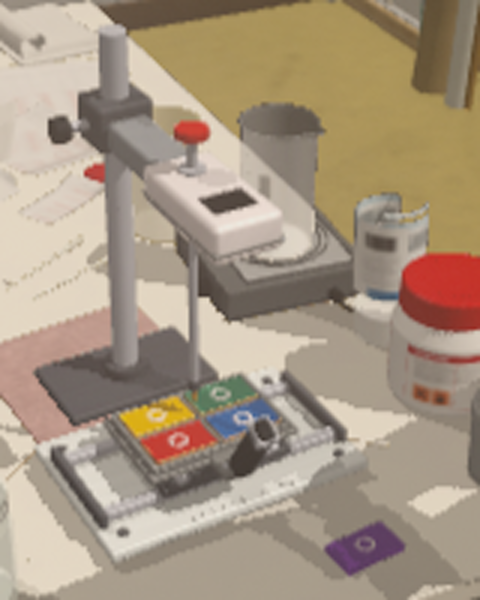

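View pics/top1.png

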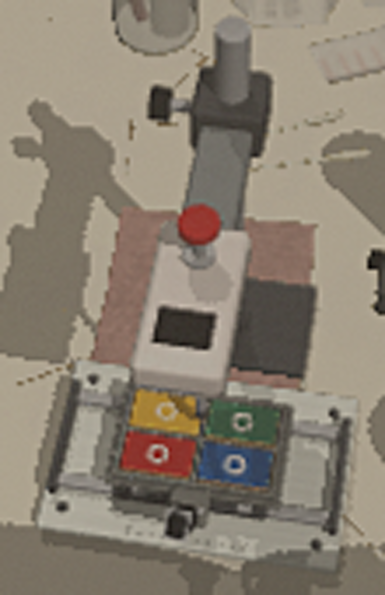

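Red is in the front-left pocket and blue in the front-right. Purple at top-view (276,258) lies on the table, so it's not a coupon to use. Next I'll measure the geometry.

```bash
python3 - <<'E'
from h import *
S=snap("scene");T=snap("top")
def blob(s,lo,hi,box,val=None):
    hsv=cv2.cvtColor(s["img"],cv2.COLOR_RGB2HSV); x0,y0,x1,y1=box
    m=np.zeros(hsv.shape[:2],np.uint8); m[y0:y1,x0:x1]=cv2.inRange(hsv,np.array(lo,np.uint8),np.array(hi,np.uint8))[y0:y1,x0:x1]
    n,l,st,c=cv2.connectedComponentsWithStats(m); return sorted([(int(st[i,4]),c[i].round(2).tolist(),st[i,:4].tolist()) for i in range(1,n) if st[i,4]>6],reverse=True)[:3]
cols={"red":((170,110,80),(180,255,255)),"red0":((0,150,80),(6,255,255)),"yel":((18,120,80),(32,255,255)),"grn":((45,60,30),(85,255,255)),"blu":((100,100,50),(125,255,255))}
for k,(lo,hi) in cols.items():
    print(k,"S",blob(S,lo,hi,(215,125,280,255)))
    print(k,"T",blob(T,lo,hi,(235,120,292,220)))
E
python3 -m crank --help 2>&1 | head -30
```

```text
red S []
red T []
red0 S [(138, [238.66, 236.51], [227, 230, 25, 14]), (55, [243.51, 133.33], [238, 131, 11, 6])]
red0 T [(165, [249.73, 199.38], [239, 194, 22, 12]), (103, [261.35, 133.83], [256, 129, 12, 11])]
yel S [(182, [231.69, 228.38], [220, 222, 25, 14])]
yel T [(183, [251.57, 187.5], [242, 181, 20, 14])]
grn S [(75, [253.83, 221.37], [245, 216, 20, 11])]
grn T [(131, [274.04, 190.21], [264, 185, 21, 12])]
blu S [(46, [254.91, 231.17], [250, 227, 12, 9]), (32, [265.94, 226.34], [259, 224, 13, 6])]
blu T [(137, [271.61, 202.38], [262, 197, 21, 12])]
invalid input: not JSON, or not a number
```

```bash
python3 - <<'E'
from h import *
s=snap("scene"); crop(s,(190,205,305,280),6.8,"pics/s2.png")
s=snap("top"); crop(s,(210,170,312,235),7.5,"pics/t2.png")
E
```

```text
(no output)
```

View pics/s2.png

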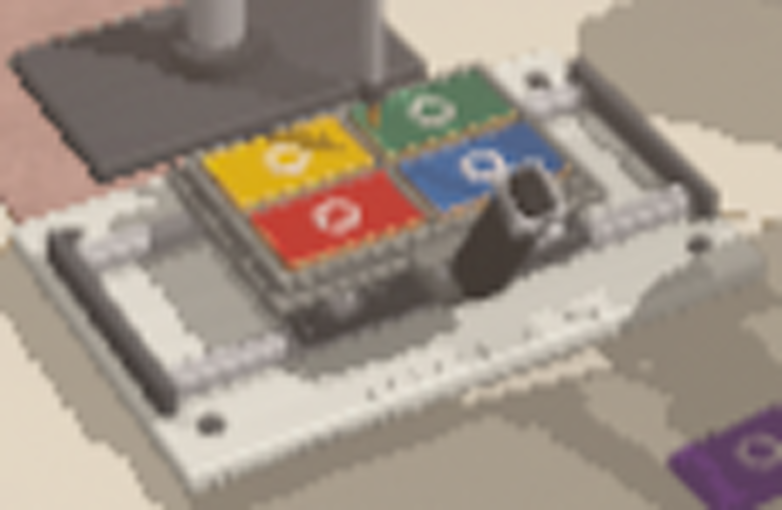

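View pics/t2.png

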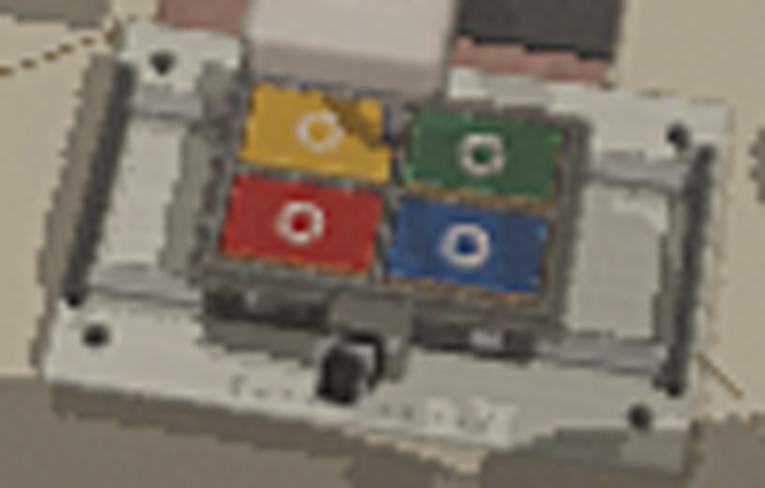

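```bash
python3 - <<'E'
from h import *
S=snap("scene");T=snap("top")
s=lambda x,y:(190+(x+.5)/6.8-.5,205+(y+.5)/6.8-.5)
t=lambda x,y:(210+(x+.5)/7.5-.5,170+(y+.5)/7.5-.5)
P={"red":((337,216),(301,222)),"yel":((288,158),(320,131)),"grn":((431,110),(482,154)),"blu":((483,166),(465,244)),"handle_top":((533,194),(340,378))}
for k,(a,b) in P.items():
    X,e=tri([ray(S,*s(*a)),ray(T,*t(*b))]); print(k,X.round(1),np.round(e,1),onz(S,*s(*a),58).round(1),onz(T,*t(*b),58).round(1))
X,e=tri([ray(S,243.5,133),ray(T,261.3,133.3)]);print("button",X.round(1),np.round(e,1),onz(T,261.3,133.3,343).round(1),onz(S,243.5,133,343).round(1))
for c in ((118,20),(730,105),(690,470),(48,378)): print("base",onz(T,*t(*c),12).round(1))
for c in ((15,228),(198,490)): print("baseS",onz(S,*s(*c),12).round(1))
# head top edges scene crop1 (180,90)x3
for c in ((145,170),(207,248),(283,210),(217,165)): print("headS",onz(S,180+c[0]/3,90+c[1]/3,305).round(1))
for c in ((153,232),(133,380),(224,385),(250,232)): print("headT",onz(T,205+c[0]/3.5,70+c[1]/3.5,305).round(1))
E
```

```text
red [627.9 189.6  59.3] [0.4 0.4] [629.9 189.2  58. ] [628.2 189.5  58. ]
yel [669.6 192.8  59.8] [0.6 0.6] [672.4 192.1  58. ] [670.1 192.7  58. ]
grn [674.8 127.3  59.7] [0.7 0.7] [677.7 126.6  58. ] [675.1 127.   58. ]
blu [633.4 124.2  59.2] [0. 0.] [634.8 123.5  58. ] [634.  124.4  58. ]
handle_top [539.5 149.6 119.6] [0.2 0.2] [610.2 113.5  58. ] [566.3 157.8  58. ]
button [660.  160.2 342. ] [0.2 0.2] [659.1 159.9 343. ] [658.4 161.1 343. ]
base [727.8 299.   12. ]
base [748.4  35.3  12. ]
base [580.9  20.1  12. ]
base [558.7 278.   12. ]
baseS [732.1 289.8  12. ]
baseS [555.6 278.3  12. ]
headS [675.9 194.3 305. ]
headS [540.9 200.2 305. ]
headS [569.1 122.4 305. ]
headS [659.6 137.1 305. ]
headT [671.6 194.9 305. ]
headT [552.  176.8 305. ]
headT [562.3 118.1 305. ]
headT [687.5 129.1 305. ]
```

Tray centre is about (651,158.5), stage yaw about 4.6°, and the pointer axis about (660,160). The moves only translate and turn about the vertical tool axis, so a tilted grip isn't available. The head front is at stage x of about -86 and the handle top sticks out to about -112. I can therefore push the handle with the back of an open finger, jaws along stage x, while the gripper body stays in front of the head. First I'll go in front of the stage.

```bash
python3 -m crank '{"slide":[[0.030,-0.036,0],[0.030,-0.036,0],[0.030,-0.036,0],[0.030,-0.036,0],[0.030,-0.036,0],[0.030,-0.036,0],[0.030,-0.036,0],[0.030,-0.036,0]],"twist":[0,0,0,0,0,0,0,0]}' 0; python3 - <<'E'
from h import *
S=snap("scene")
for z in (84,100,268): print(proj(S,(660,160.2,z)))
im=S["img"].astype(int)
for v in (190,205,212): print(v,im[v,236:256].sum(1)//3)
E
```

```text
time: 1.3
tool_pos: [332.5, -209.5, 231.5]
tcp_rot: [179.9, -0.0, 20.0]
ft_force: [1.5, -0.3, 0.7]
finger_gap: 85.6
(np.float64(244.41993844653575), np.float64(219.62538451588358))
(np.float64(244.37249870285996), np.float64(214.80198630117812))
(np.float64(243.8329650867718), np.float64(159.94533491626365))
190 [210 210 210 210 209 207 180 114 130 157 197 210 210 202  93  74  74  77
  80  81]
205 [102 102 102 102 101 101 102 111 113 121 169 209 209 208 209 209 208 208
 209 209]
212 [101 102 102 103 103 103 104 111 112 111 102 103 103 106 138 186 209 209
 210 209]
```

```bash
python3 -m crank '{"slide":[[0.030,-0.036,0],[0.030,-0.036,0],[0.030,-0.036,0],[0.030,-0.036,0],[0.030,-0.036,0],[0.030,-0.036,0],[0.030,-0.036,0],[0.032,-0.035,0]],"twist":[0,0,0,0,0,0,0,0]}' 0;  python3 -m crank '{"slide":[[0,0,0],[0,0,0],[0,0,0],[0,0,0],[0,0,0],[0,0,0],[0,0,0],[0,0,0]],"twist":[-0.149,-0.149,-0.149,-0.149,-0.149,-0.149,-0.149,-0.149]}'; python3 -m crank '{"slide":[[0,0,0],[0,0,0]],"twist":[-0.110,0]}'
python3 - <<'E'
from h import *
print(status.sense()["joint_pos"])
S=snap("scene");T=snap("top")
crop(S,(180,40,440,290),2.4,"pics/s3.png");crop(T,(160,90,360,340),2.4,"pics/t3.png")
E
```

```text
time: 2.15
tool_pos: [461.9, 143.4, 231.6]
tcp_rot: [180.0, -0.1, 20.0]
ft_force: [1.2, -0.6, 0.4]
finger_gap: 85.4
time: 2.95
tool_pos: [461.6, 141.2, 231.4]
tcp_rot: [180.0, -0.0, 88.6]
ft_force: [0.3, 0.2, -0.2]
finger_gap: 85.5
time: 3.15
tool_pos: [461.6, 141.2, 231.4]
tcp_rot: [180.0, -0.0, 94.7]
ft_force: [0.3, -0.2, 0.6]
finger_gap: 85.6
[ 1.09188053e+01 -1.10114458e+01  1.03361278e+02  1.53348876e-03
  8.76423429e+01  6.23737712e+00]
```

View pics/s3.png

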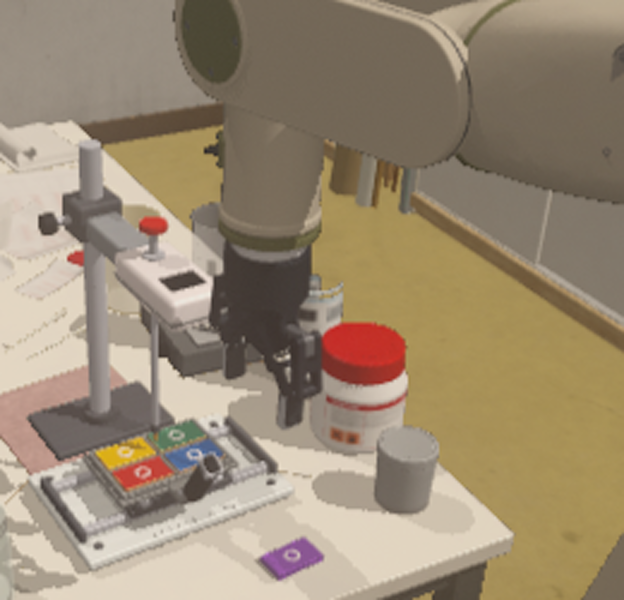

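View pics/t3.png

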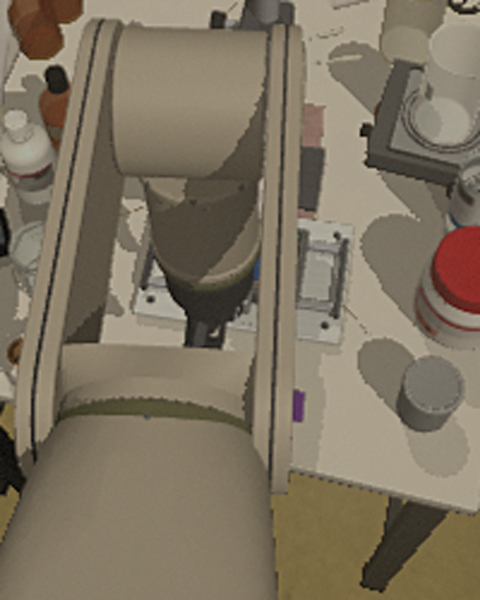

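```bash
python3 - <<'E'
from h import *
S=snap("scene")
for z in range(230,620,30): print(z,np.round(proj(S,(461.6,141.2,z)),1),np.round(proj(S,(461.6,211.2,z)),1), np.round((np.array(proj(S,(461.6,141.2,z)))-[180,40])*2.4))
E
```

```text
230 [287.9 212.4] [259.6 220.2] [259. 414.]
260 [288.4 201.3] [259.7 208.9] [260. 387.]
290 [289.  189.8] [259.8 197.3] [262. 359.]
320 [289.6 177.9] [260.  185.2] [263. 331.]
350 [290.2 165.7] [260.1 172.8] [264. 302.]
380 [290.8 153. ] [260.2 159.9] [266. 271.]
410 [291.5 140. ] [260.4 146.6] [268. 240.]
440 [292.2 126.5] [260.5 132.8] [269. 208.]
470 [292.9 112.5] [260.7 118.6] [271. 174.]
500 [293.6  98.1] [260.9 103.8] [273. 139.]
530 [294.3  83.1] [261.   88.5] [274. 103.]
560 [295.1  67.6] [261.2  72.6] [276.  66.]
590 [295.9  51.5] [261.4  56.1] [278.  28.]
```

```bash
python3 -m crank '{"slide":[[0.040,0,0],[0,0,0.04],[0,0,0.04],[0,0,0.04],[0,0,0.03],[0,0.015,0],[0,0.015,0],[0,0,0]],"twist":[0,0,0,0,0,0,0,0]}'
python3 - <<'E'
from h import *
S=snap("scene");T=snap("top")
crop(S,(180,60,380,290),2.6,"pics/s4.png");crop(T,(200,120,330,260),4,"pics/t4.png")
E
```

```text
time: 4.1
tool_pos: [489.5, 183.5, 81.3]
tcp_rot: [180.0, -0.0, 94.4]
ft_force: [-0.1, 0.7, 0.1]
finger_gap: 85.8
```

View pics/s4.png

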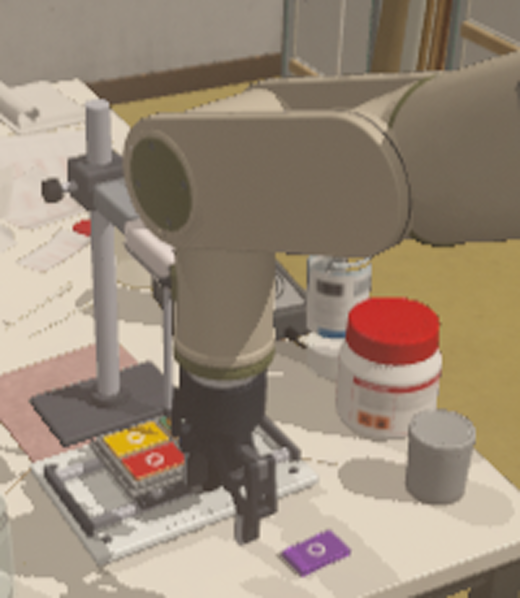

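View pics/t4.png

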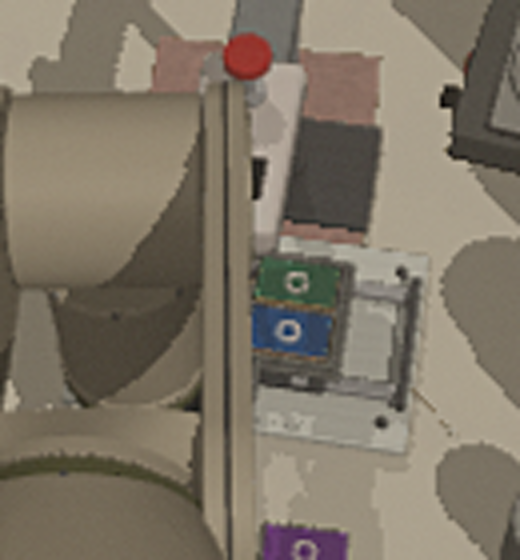

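```bash
cat >> h.py <<'E'
C=np.array([651.4,158.5]); YAW=np.deg2rad(4.6); RS=np.array([[np.cos(YAW),-np.sin(YAW)],[np.sin(YAW),np.cos(YAW)]])
PT=RS.T@(np.array([660.,160.2])-C)
def st(p): return RS.T@(np.asarray(p)[:2]-C)
RNG={"red":((0,150,80),(6,255,255)),"yel":((18,120,80),(32,255,255)),"grn":((45,60,30),(85,255,255)),"blu":((100,100,50),(125,255,255))}
def rings(s,box):
    # centroid of filled convex hull of each colour patch, on z=58, stage coords
    hsv=cv2.cvtColor(s["img"],cv2.COLOR_RGB2HSV);x0,y0,x1,y1=box;out={}
    for k,(lo,hi) in RNG.items():
        m=np.zeros(hsv.shape[:2],np.uint8);m[y0:y1,x0:x1]=cv2.inRange(hsv,np.array(lo,np.uint8),np.array(hi,np.uint8))[y0:y1,x0:x1]
        m=cv2.morphologyEx(m,cv2.MORPH_CLOSE,np.ones((3,3),np.uint8))
        cs,_=cv2.findContours(m,cv2.RETR_EXTERNAL,cv2.CHAIN_APPROX_NONE)
        if not cs: continue
        c=max(cs,key=cv2.contourArea)
        if cv2.contourArea(c)<40: continue
        # white ring: bright low-saturation pixels inside the patch hull
        h=np.zeros_like(m);cv2.fillConvexPoly(h,cv2.convexHull(c),255)
        w=(h>0)&(hsv[...,1]<110)&(hsv[...,2]>120)
        vv,uu=np.nonzero(w); M=cv2.moments(cv2.convexHull(c))
        a=(M["m10"]/M["m00"],M["m01"]/M["m00"])
        d={"patch":st(onz(s,*a,58)).round(1),"box":cv2.boundingRect(c)}
        if len(uu)>3: d["ring"]=st(onz(s,uu.mean(),vv.mean(),58)).round(1); d["n"]=len(uu)
        out[k]=d
    return out
def look(tag=None,S_=(180,60,380,290),T_=(200,120,330,260)):
    S=snap("scene");T=snap("top")
    print("tool st",st(status.sense()["tool_pos"]).round(1),"PT",PT.round(1))
    for n,s,b in (("S",S,(205,205,300,260)),("T",T,(215,165,310,225))):
        for k,d in rings(s,b).items(): print(n,k,d)
    if tag: crop(S,S_,2.6,f"pics/s{tag}.png");crop(T,T_,4,f"pics/t{tag}.png")
    return S,T
E
python3 -c "from h import *;look()"
python3 -m crank '{"slide":[[-0.01,0,0],[-0.005,0,0],[-0.005,0,0],[-0.005,0,0],[0,0,0]],"twist":[0,0,0,0,0]}'
python3 -c "from h import *;look()"
python3 -m crank '{"slide":[[-0.005,0,0],[-0.005,0,0],[0,0,0]],"twist":[0,0,0]}'
python3 -c "from h import *;look('5')"
```

```text
tool st [-161.1   38. ] PT [8.7 1. ]
S red {'patch': array([-18.9,  34.1]), 'box': (227, 230, 24, 14), 'ring': array([-18.8,  32.6]), 'n': 18}
S yel {'patch': array([21.9, 33.3]), 'box': (220, 222, 25, 14), 'ring': array([26.6, 27.7]), 'n': 18}
T grn {'patch': array([ 20.6, -33.5]), 'box': (264, 185, 21, 12), 'ring': array([ 22. , -33.5]), 'n': 13}
T blu {'patch': array([-20.9, -34.4]), 'box': (263, 197, 20, 12), 'ring': array([-20.4, -32.5]), 'n': 20}
time: 4.8
tool_pos: [490.3, 157.8, 81.3]
tcp_rot: [180.0, 0.0, 94.5]
ft_force: [-1.1, 0.3, 0.5]
finger_gap: 85.5
tool st [-160.5   12.7] PT [8.7 1. ]
S red {'patch': array([-19.1,  25. ]), 'box': (230, 229, 25, 14), 'ring': array([-19.9,  24. ]), 'n': 16}
S yel {'patch': array([22.3, 23.3]), 'box': (223, 221, 24, 14), 'ring': array([24.8, 12.9]), 'n': 19}
T grn {'patch': array([ 21.3, -54.9]), 'box': (276, 186, 11, 11), 'ring': array([ 21.7, -44.1]), 'n': 7}
T blu {'patch': array([-20.8, -56. ]), 'box': (276, 198, 8, 11), 'ring': array([-20.7, -47.2]), 'n': 7}
time: 5.2
tool_pos: [491.1, 147.9, 81.3]
tcp_rot: [-180.0, 0.0, 94.6]
ft_force: [0.2, -0.4, -1.0]
finger_gap: 85.1
tool st [-160.6    2.7] PT [8.7 1. ]
S red {'patch': array([-19.5,  15.7]), 'box': (233, 229, 25, 13), 'ring': array([-19.5,  14.7]), 'n': 19}
S yel {'patch': array([21.7, 15.1]), 'box': (226, 220, 25, 14), 'ring': array([25.6, 12.3]), 'n': 17}
T grn {'patch': array([ 21. , -66.9]), 'box': (281, 187, 9, 10)}
T blu {'patch': array([-20.7, -70. ]), 'box': (281, 199, 8, 11)}
```

View pics/s5.png

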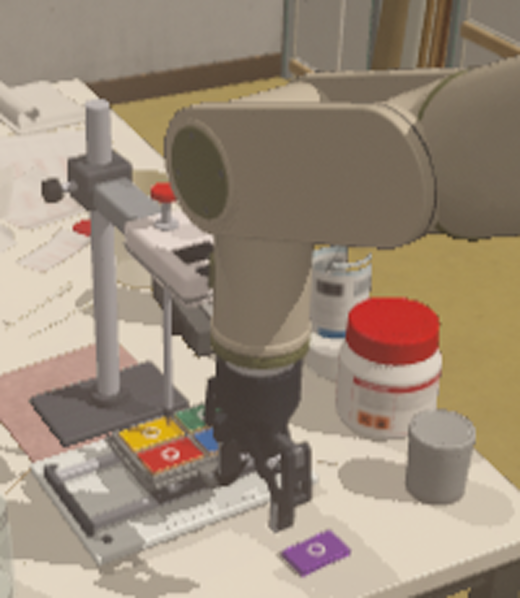

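```bash
python3 -m crank '{"slide":[[-0.005,0,0],[-0.005,0,0],[-0.0035,0,0],[0,0,0]],"twist":[0,0,0,0]}'
python3 -c "from h import *;look()"
python3 -m crank '{"slide":[[0.005,0,0],[0,-0.03,0],[-0.025,0,0],[0,0,0]],"twist":[0,0,0,0]}'
python3 -c "from h import *;look('6')"
```

```text
time: 5.7
tool_pos: [492.2, 134.4, 81.3]
tcp_rot: [-180.0, 0.0, 94.6]
ft_force: [-0.0, 0.4, 0.2]
finger_gap: 85.3
tool st [-160.6  -10.9] PT [8.7 1. ]
S red {'patch': array([-19.4,   1.9]), 'box': (238, 227, 24, 13), 'ring': array([-19.7,   0.9]), 'n': 19}
S yel {'patch': array([21.7,  1.9]), 'box': (230, 219, 25, 13), 'ring': array([23.1,  5.9]), 'n': 12}
T grn {'patch': array([ 21.2, -84.7]), 'box': (288, 188, 7, 10)}
time: 6.2
tool_pos: [463.3, 111.7, 81.1]
tcp_rot: [-180.0, 0.1, 94.6]
ft_force: [0.1, 0.2, 0.1]
finger_gap: 85.6
tool st [-190.3  -30.3] PT [8.7 1. ]
S red {'patch': array([-19.4,   1.9]), 'box': (238, 227, 24, 13), 'ring': array([-19.5,   0.4]), 'n': 20}
S yel {'patch': array([21.7,  1.9]), 'box': (230, 219, 25, 13), 'ring': array([21.5,  5. ]), 'n': 13}
S grn {'patch': array([ 21.5, -63.6]), 'box': (252, 213, 22, 11), 'ring': array([ 21. , -57.8]), 'n': 63}
```

View pics/s6.png

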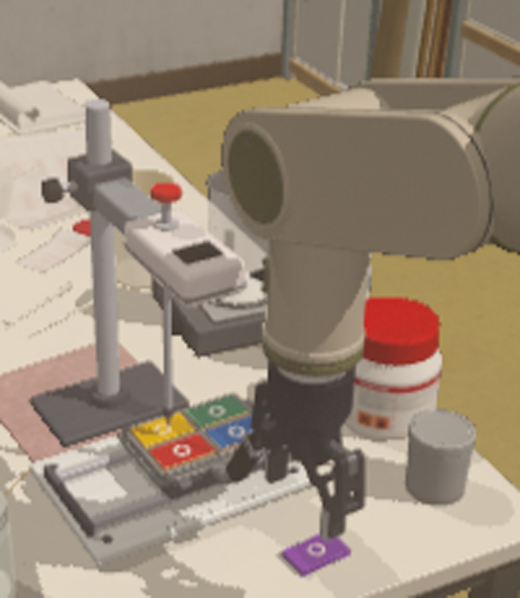

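```bash
python3 -m crank '{"slide":[[0,0.008,0],[0,0.005,0],[0,0.005,0],[0,0.005,0],[0,0,0]],"twist":[0,0,0,0,0]}'
python3 -c "from h import *;look('7')"
```

```text
time: 6.8
tool_pos: [487.6, 114.9, 81.3]
tcp_rot: [180.0, -0.0, 94.6]
ft_force: [0.2, 0.1, 0.5]
finger_gap: 85.7
tool st [-167.4  -30.5] PT [8.7 1. ]
S red {'patch': array([-7.5,  1.9]), 'box': (236, 225, 24, 12), 'ring': array([-6.5,  1.1]), 'n': 13}
S yel {'patch': array([33.4,  2.4]), 'box': (228, 217, 25, 13), 'ring': array([32.5,  2.5]), 'n': 19}
S blu {'patch': array([ -6.2, -56.8]), 'box': (258, 220, 16, 9), 'ring': array([ -6.5, -64.6]), 'n': 40}
```

View pics/s7.png

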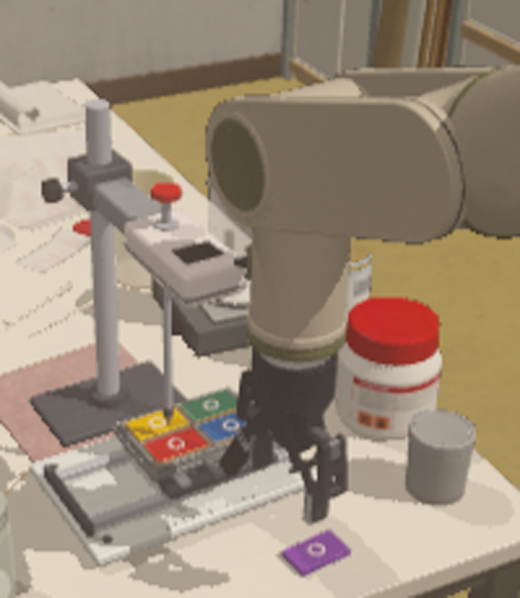

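```bash
python3 -m crank '{"slide":[[0,0.005,0],[0,0.005,0],[0,0.004,0],[0,0,0]],"twist":[0,0,0,0]}'
python3 - <<'E'
from h import *
S,T=look()
crop(S,(205,195,285,255),9,"pics/s8.png");crop(S,(180,60,380,290),2.6,"pics/s8b.png")
print([np.round(proj(S,(660,160.2,z)),1) for z in (58,82,84)])
E
```

```text
time: 7.3
tool_pos: [501.3, 115.7, 81.2]
tcp_rot: [180.0, 0.0, 94.6]
ft_force: [-0.6, -0.7, 0.4]
finger_gap: 85.3
tool st [-153.2  -30.5] PT [8.7 1. ]
S red {'patch': array([6.7, 2.3]), 'box': (234, 222, 23, 13), 'ring': array([ 7.1, -0.3]), 'n': 18}
S yel {'patch': array([47.3,  2.7]), 'box': (226, 215, 25, 12), 'ring': array([48. , -3.5]), 'n': 22}
S grn {'patch': array([ 48.2, -64.3]), 'box': (248, 208, 20, 11), 'ring': array([ 50.5, -66.7]), 'n': 69}
[array([244.5, 227.3]), array([244.4, 220.2]), array([244.4, 219.6])]
```

View pics/s8.png

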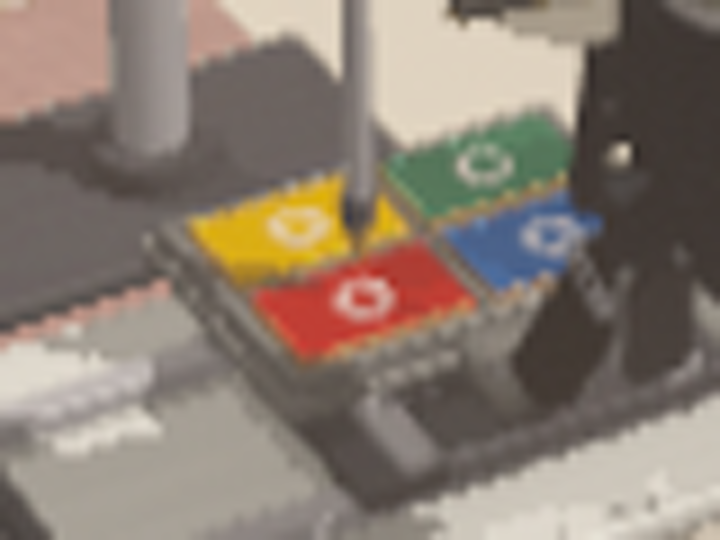

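View pics/s8b.png

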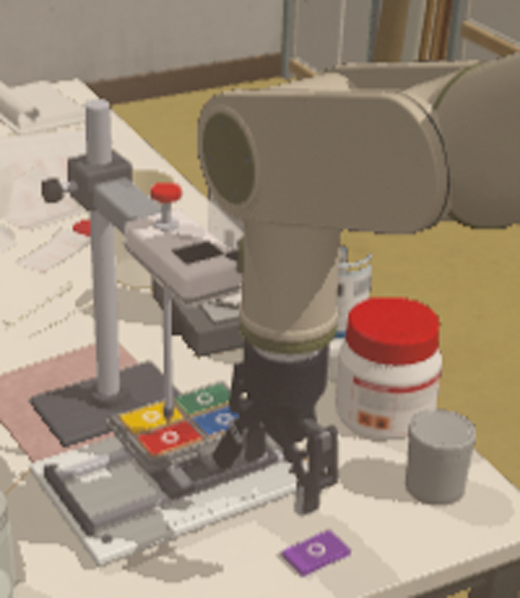

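```bash
python3 - <<'E'
from h import *
S=snap("scene");T=snap("top")
def btn(s,box):
    hsv=cv2.cvtColor(s["img"],cv2.COLOR_RGB2HSV);x0,y0,x1,y1=box
    h=hsv[y0:y1,x0:x1];m=(((h[...,0]<8)|(h[...,0]>172))&(h[...,1]>110)).astype(np.uint8)
    n,l,stt,c=cv2.connectedComponentsWithStats(m);i=1+np.argmax(stt[1:,4]);return c[i]+[x0,y0],stt[i]
a,sa=btn(S,(225,120,262,150));b,sb=btn(T,(245,120,280,150));print(a,sa,b,sb)
X,e=tri([ray(S,*a),ray(T,*b)]);print(X,e,st(X))
for z in (338,340,343): print(z,onz(S,*a,z).round(1),onz(T,*b,z).round(1))
u,v=205+364.5/9-.5,195+298.5/9-.5
print("ring S",onz(S,u,v,58),st(onz(S,u,v,58)))
crop(T,(230,110,290,220),5,"pics/t9.png")
E
```

```text
[243.425  133.4125] [13 10 12  8 80] [261.29464286 133.84821429] [ 11   8  12  12 112]
[659.59281864 160.31468341 340.89247541] [np.float64(0.5160438228931854), np.float64(0.5160438228932049)] [8.31196423 1.15178285]
338 [665.9 158.  338. ] [661.3 160.5 338. ]
340 [662.1 159.7 340. ] [659.8 160.1 340. ]
343 [656.4 162.2 343. ] [657.5 159.5 343. ]
ring S [658.02909527 159.57331048  58.        ] [6.69382049 0.5382069 ]
```

View pics/t9.png

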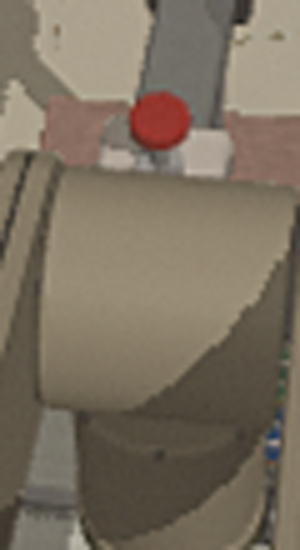

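```bash
python3 -m crank '{"slide":[[0,0.0035,0],[0,0,0],[0,-0.03,0],[0,-0.04,0],[0,0,-0.05],[0,0,-0.05],[0,0,-0.05],[0,0,0]],"twist":[0,0,0,0,0,0,0,0]}' 0
python3 -m crank '{"slide":[[0.03,0,-0.05],[0.03,0,-0.05],[0.03,0,-0.05],[0.03,0,0],[0.03,0,0],[0.03,0,0],[0,0,0]],"twist":[0,0,0,0,0,0,0]}' 1 30
python3 - <<'E'
from h import *
S,T=look()
crop(S,(205,120,285,255),4.4,"pics/s10.png");crop(T,(200,110,320,230),5,"pics/t10.png")
E
```

```text
time: 8.3
tool_pos: [438.4, 111.1, 240.0]
tcp_rot: [179.2, -0.0, 94.6]
ft_force: [0.7, -0.2, 0.2]
finger_gap: 85.7
time: 9.0
tool_pos: [420.5, 280.0, 359.7]
tcp_rot: [-180.0, -0.1, 94.8]
ft_force: [0.0, -0.5, -0.7]
finger_gap: -0.2
tool st [-220.1  137.2] PT [8.7 1. ]
S red {'patch': array([8.6, 2. ]), 'box': (233, 222, 24, 12), 'ring': array([9.6, 0.1]), 'n': 19}
S yel {'patch': array([50.6,  2. ]), 'box': (226, 214, 24, 12), 'ring': array([55.3, -7.5]), 'n': 18}
S blu {'patch': array([ 10.5, -61.4]), 'box': (255, 215, 19, 11), 'ring': array([ 11. , -66.6]), 'n': 76}
T red {'patch': array([8.1, 0.9]), 'box': (252, 186, 21, 13), 'ring': array([7.4, 1.6]), 'n': 18}
T yel {'patch': array([ 46.8, -17.1]), 'box': (264, 177, 11, 10), 'ring': array([51.2, -8.9]), 'n': 6}
T grn {'patch': array([ 49.2, -65.9]), 'box': (276, 178, 20, 12), 'ring': array([ 51.1, -66.2]), 'n': 13}
T blu {'patch': array([  6.8, -64.4]), 'box': (274, 190, 20, 12), 'ring': array([  8.5, -66.7]), 'n': 10}
```

View pics/s10.png

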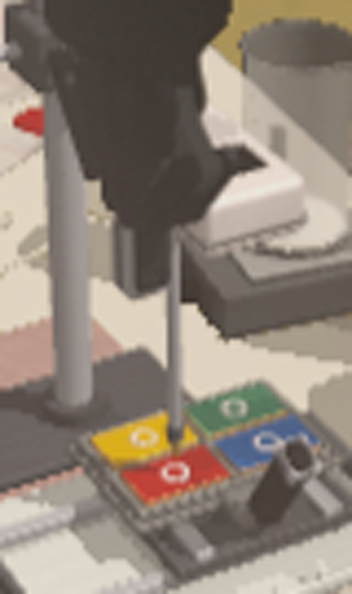

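View pics/t10.png

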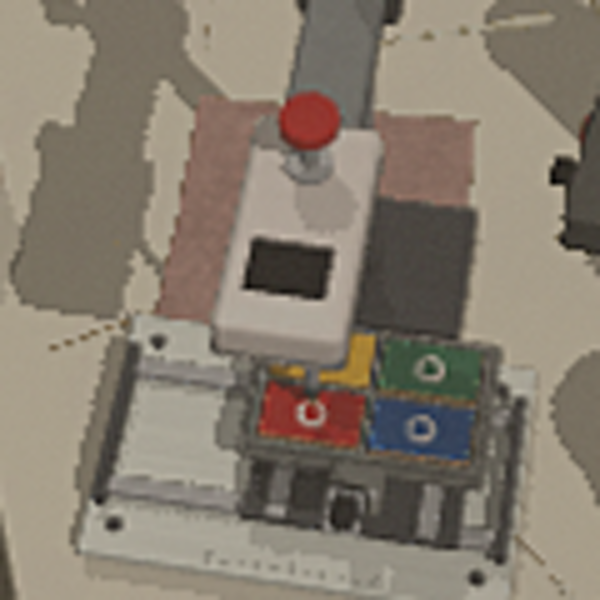

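```bash
python3 - <<'E'
from h import *
S,T=snap("scene"),snap("top")
crop(T,(245,170,280,205),16,"pics/t11.png");crop(S,(225,205,265,240),16,"pics/s11.png")
print([np.round(proj(T,(659.6,160.3,z)),1) for z in (58,75,84)],[np.round(proj(S,(659.6,160.3,z)),1) for z in (58,75,84)])
E
```

```text
[array([261.8, 192.2]), array([261.8, 189.4]), array([261.8, 187.9])] [array([244.5, 227.4]), array([244.5, 222.4]), array([244.4, 219.7])]
```

View pics/t11.png

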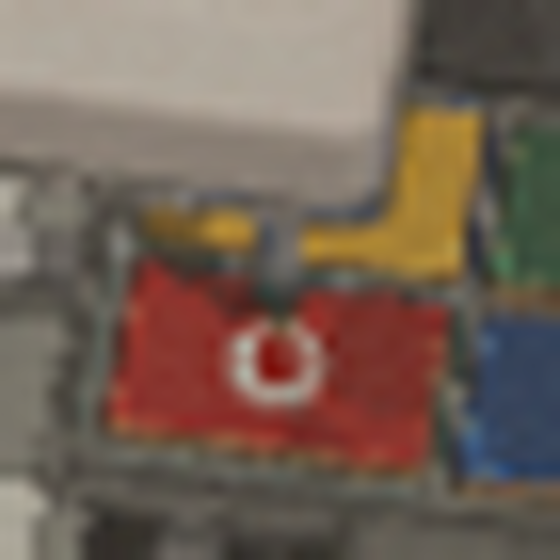

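View pics/s11.png

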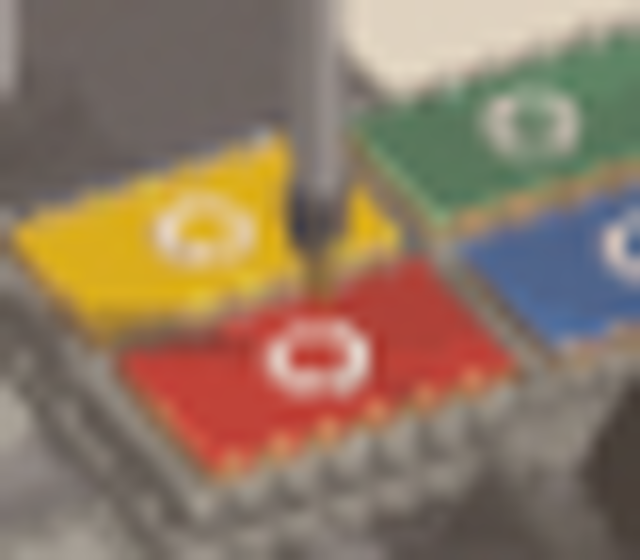

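```bash
python3 -m crank '{"slide":[[0,0,-0.04],[-0.023,0.038,0],[-0.023,0.038,0],[-0.023,0.038,0],[-0.023,0.038,0],[-0.023,0.038,0],[-0.024,0.038,0],[0,0,0]],"twist":[0,0,0,0,0,0,0,0]}'
```

```text
time: 10.0
tool_pos: [662.9, 151.5, 394.7]
tcp_rot: [-179.7, 0.1, 94.2]
ft_force: [-0.6, -1.2, -1.0]
finger_gap: 0.2
```

```bash
python3 -m crank '{"slide":[[0,0,0],[0,0,0]],"twist":[0,0]}'
```

```text
time: 10.2
tool_pos: [659.1, 156.4, 400.7]
tcp_rot: [180.0, -0.0, 94.5]
ft_force: [-0.9, -0.0, 0.2]
finger_gap: 0.1
```

```bash
python3 -m crank '{"slide":[[0.004,0.001,0.02],[0,0,0.02],[0,0,0.005],[0,0,0],[0,0,0]],"twist":[0,0,0,0,0]}'
python3 - <<'E'
from h import *
S,T=snap("scene"),snap("top")
crop(S,(205,80,285,240),4,"pics/s12.png");crop(T,(220,80,310,210),4.4,"pics/t12.png")
E
```

```text
time: 10.7
tool_pos: [659.9, 161.2, 357.0]
tcp_rot: [179.9, -0.0, 94.6]
ft_force: [0.1, 0.1, -0.4]
finger_gap: -0.2
```

View pics/s12.png

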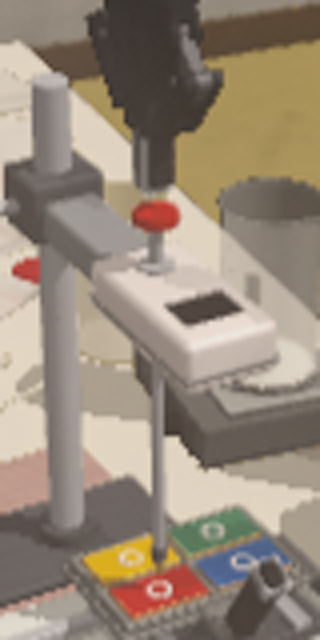

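View pics/t12.png

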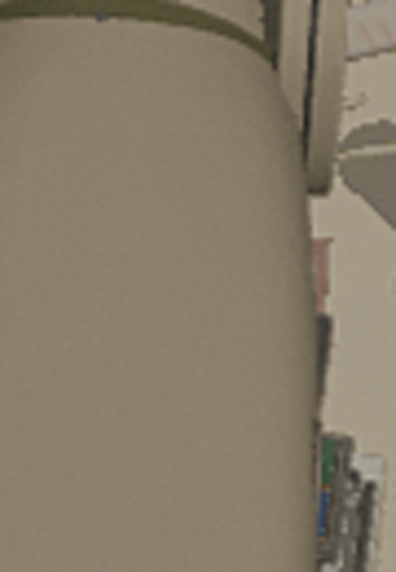

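```bash
python3 -m crank '{"slide":[[0,0,0.004],[0,0,0.004],[0,0,0]],"twist":[0,0,0]}'
for i in 1; do python3 -m crank '{"slide":[[0,0,0.002],[0,0,0.002],[0,0,0]],"twist":[0,0,0]}'; python3 -m crank '{"slide":[[0,0,0.002],[0,0,0]],"twist":[0,0]}';python3 -m crank '{"slide":[[0,0,0.002],[0,0,0]],"twist":[0,0]}'; done
```

```text
time: 11.1
tool_pos: [659.9, 160.7, 345.8]
tcp_rot: [-179.9, 0.0, 94.6]
ft_force: [-0.2, -0.7, -0.4]
finger_gap: 0.1
time: 11.4
tool_pos: [660.1, 160.8, 342.8]
tcp_rot: [-180.0, 0.0, 94.6]
ft_force: [0.9, -0.7, 1.0]
finger_gap: 0.4
time: 11.6
tool_pos: [660.1, 160.8, 340.8]
tcp_rot: [180.0, 0.0, 94.6]
ft_force: [0.5, 0.2, 1.2]
finger_gap: 0.1
time: 11.8
tool_pos: [660.1, 160.8, 338.7]
tcp_rot: [-180.0, 0.0, 94.6]
ft_force: [0.6, 0.3, 0.8]
finger_gap: 0.1
```

```bash
cat >> h.py <<'E'
def fz(n=5,tag=None):
    F=[];P=[]
    for i in range(n):
        S=snap("scene"); s=status.sense();F.append(s["ft_force"]);P.append(s["tool_pos"])
    print("t",round(s["time"],2),"F",np.mean(F,0).round(2),"pos",np.mean(P,0).round(1))
    if tag: crop(S,(225,205,265,240),16,f"pics/{tag}.png")
E
python3 -c "from h import *;fz(5,'s13')"
```

```text
t 12.05 F [ 0.18 -0.26  1.89] pos [660.1 160.8 339. ]
```

View pics/s13.png

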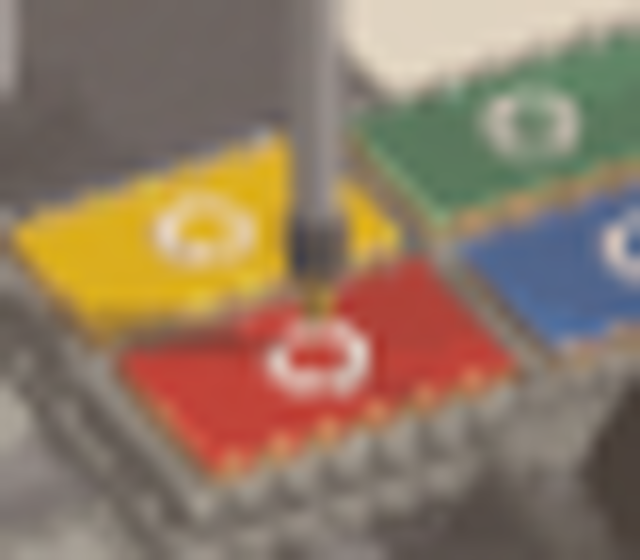

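```bash
python3 -m crank '{"slide":[[0,0,0.002],[0,0,0.002],[0,0,0]],"twist":[0,0,0]}'; python3 -c "from h import *;fz(5,'s14')"
python3 -m crank '{"slide":[[0,0,0.001],[0,0,0]],"twist":[0,0]}'; python3 -c "from h import *;fz(4,'s15')"
```

```text
time: 12.35
tool_pos: [660.1, 160.8, 334.4]
tcp_rot: [-180.0, 0.0, 94.6]
ft_force: [0.9, -0.4, 2.0]
finger_gap: 0.2
t 12.6 F [-0.09 -0.99  2.01] pos [660.1 160.8 334.9]
time: 12.8
tool_pos: [660.1, 160.8, 333.8]
tcp_rot: [180.0, 0.0, 94.6]
ft_force: [0.8, -0.0, 1.6]
finger_gap: 0.1
t 13.0 F [ 0.46 -0.46  2.14] pos [660.1 160.8 333.9]
```

View pics/s15.png

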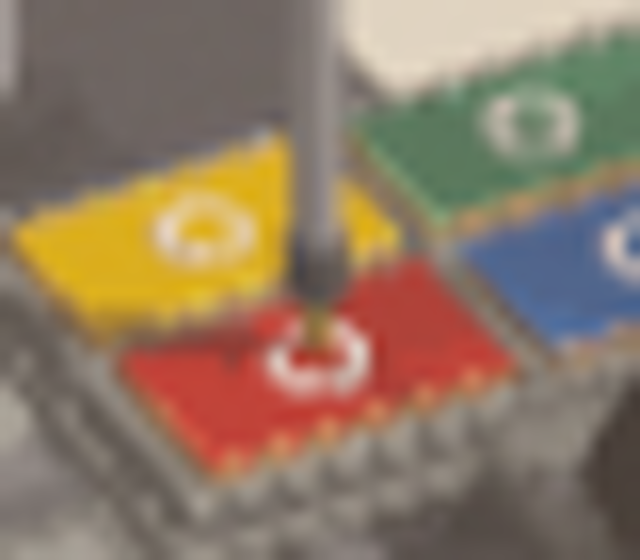

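```bash
python3 -m crank '{"slide":[[0,0,0.001],[0,0,0]],"twist":[0,0]}'; python3 -c "from h import *;fz(4)"
python3 -m crank '{"slide":[[0,0,0.001],[0,0,0]],"twist":[0,0]}'; python3 -c "from h import *;fz(4,'s16')"
```

```text
time: 13.2
tool_pos: [660.1, 160.8, 332.8]
tcp_rot: [-180.0, 0.0, 94.6]
ft_force: [1.1, -1.4, 1.5]
finger_gap: 0.1
t 13.4 F [ 0.42 -0.54  2.33] pos [660.1 160.8 332.9]
time: 13.6
tool_pos: [660.1, 160.9, 331.7]
tcp_rot: [-180.0, 0.0, 94.6]
ft_force: [1.5, -1.4, 2.3]
finger_gap: -0.3
t 13.8 F [ 0.68 -1.39  1.77] pos [660.1 160.8 331.9]
```

View pics/s16.png

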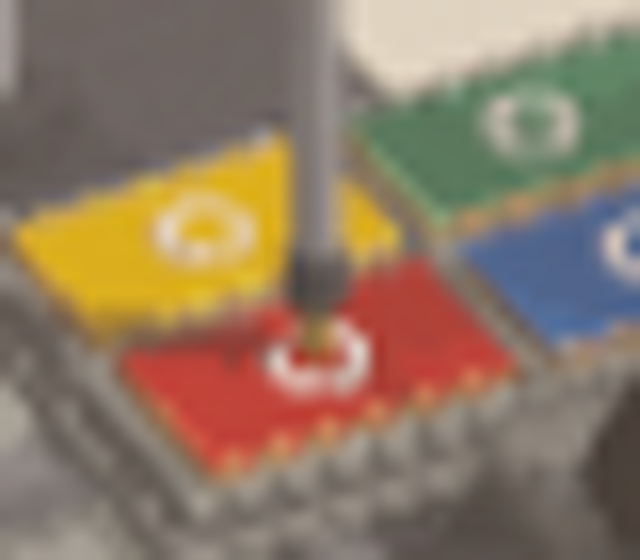

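```bash
python3 -m crank '{"slide":[[0,0,0.001],[0,0,0]],"twist":[0,0]}'; python3 -c "from h import *;fz(5)"
python3 -m crank '{"slide":[[0,0,0.0005],[0,0,0]],"twist":[0,0]}'; python3 -c "from h import *;fz(5,'s17')"
```

```text
time: 14.0
tool_pos: [660.2, 160.8, 331.1]
tcp_rot: [180.0, -0.0, 94.6]
ft_force: [0.1, -1.0, 2.1]
finger_gap: -0.0
t 14.25 F [ 0.48 -1.38  2.9 ] pos [660.1 160.8 331. ]
time: 14.45
tool_pos: [660.2, 160.9, 330.9]
tcp_rot: [180.0, -0.0, 94.6]
ft_force: [-0.7, -1.5, 5.2]
finger_gap: 0.2
t 14.7 F [-0.15 -1.55  4.97] pos [660.2 160.8 330.9]
```

View pics/s17.png

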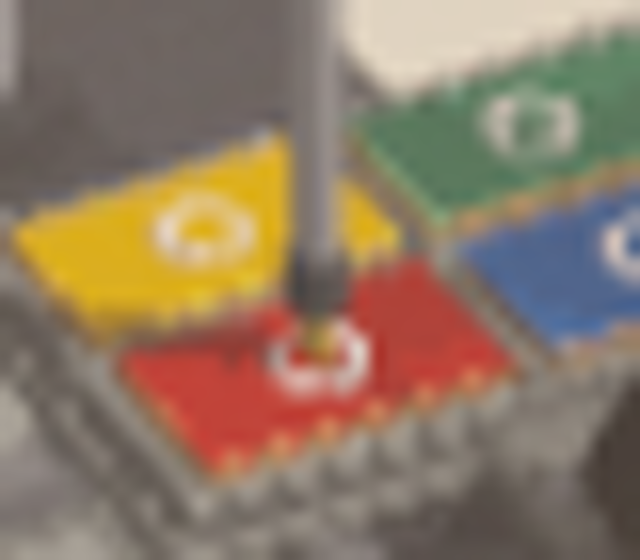

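```bash
python3 -m crank '{"slide":[[0,0,0],[0,0,0],[0,0,0],[0,0,0],[0,0,0],[0,0,0],[0,0,0]],"twist":[0,0,0,0,0,0,0]}'; python3 -c "from h import *;fz(4)"
python3 -m crank '{"slide":[[0,0,-0.003],[0,0,-0.006],[0,0,-0.006],[0,0,-0.02],[0,0,-0.03],[0,0,0]],"twist":[0,0,0,0,0,0]}'
python3 - <<'E'
from h import *
S=snap("scene");crop(S,(205,80,285,240),4,"pics/s18.png")
E
```

```text
time: 15.4
tool_pos: [660.1, 160.8, 330.9]
tcp_rot: [180.0, -0.0, 94.6]
ft_force: [-0.4, -1.5, 6.3]
finger_gap: 0.1
t 15.6 F [ 0.03 -1.04  5.35] pos [660.2 160.8 330.9]
time: 16.2
tool_pos: [660.8, 161.2, 401.0]
tcp_rot: [179.6, -0.1, 94.6]
ft_force: [-0.8, 0.4, 1.3]
finger_gap: -0.1
```

View pics/s18.png

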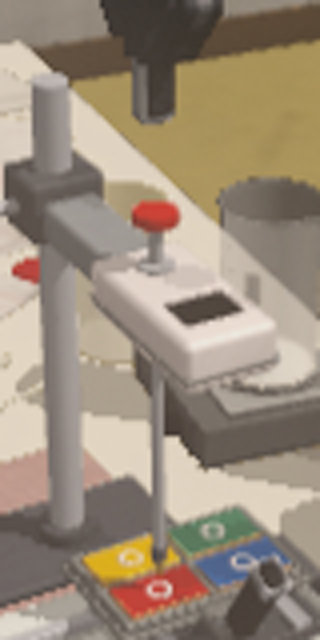

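```bash
python3 -m crank '{"slide":[[0,-0.045,0],[0,-0.045,0],[0,-0.045,0],[0,-0.045,0],[-0.03,-0.02,0],[-0.037,0,0],[0,0,0],[0,0,0]],"twist":[0,0,0,0,0,0,0,0]}' 0
python3 -c "from h import *;look('19')"
```

```text
time: 17.05
tool_pos: [465.8, 77.7, 394.7]
tcp_rot: [-179.9, -0.0, 94.5]
ft_force: [-0.3, 0.6, -1.1]
finger_gap: 85.2
tool st [-191.2  -64.7] PT [8.7 1. ]
S red {'patch': array([8.7, 2.1]), 'box': (233, 222, 24, 12), 'ring': array([9.6, 0.1]), 'n': 19}
S yel {'patch': array([50.6,  2.1]), 'box': (226, 214, 24, 12), 'ring': array([55.4, -8.2]), 'n': 19}
S blu {'patch': array([ 10.6, -61.5]), 'box': (255, 215, 19, 11), 'ring': array([ 10.8, -63.7]), 'n': 94}
T red {'patch': array([8.2, 8.4]), 'box': (252, 186, 16, 12), 'ring': array([7.4, 1.6]), 'n': 18}
```

View pics/s19.png

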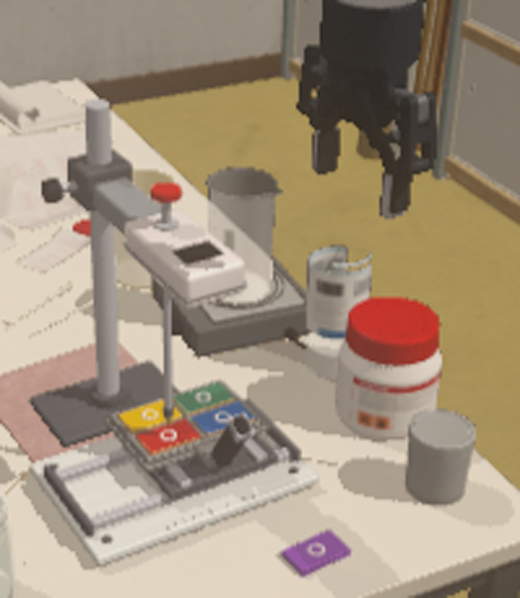

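```bash
python3 -m crank '{"slide":[[0,0,0.045],[0,0,0.045],[0,0,0.045],[0,0,0.045],[0,0,0.045],[0,0,0.045],[0,0,0.04],[0,0,0]],"twist":[0,0,0,0,0,0,0,0]}' 
python3 -m crank '{"slide":[[0,0.02,0],[0,0.02,0],[0,0.013,0],[0,0,0],[0,0,0]],"twist":[0,0,0,0,0]}' 
python3 -c "from h import *;look('20')"
```

```text
time: 17.95
tool_pos: [460.7, 78.8, 78.9]
tcp_rot: [-179.3, -0.0, 94.7]
ft_force: [-0.1, -0.7, -0.9]
finger_gap: 85.4
time: 18.45
tool_pos: [519.6, 82.9, 86.9]
tcp_rot: [179.9, -0.0, 94.6]
ft_force: [-1.2, -0.2, 0.4]
finger_gap: 85.0
tool st [-138.3  -65. ] PT [8.7 1. ]
S red {'patch': array([9.5, 1.3]), 'box': (233, 222, 24, 12), 'ring': array([9.9, 0.2]), 'n': 20}
S yel {'patch': array([50.9,  2.1]), 'box': (226, 214, 24, 12), 'ring': array([57.7, -8.1]), 'n': 18}
S blu {'patch': array([ 10.3, -62.2]), 'box': (255, 215, 19, 11), 'ring': array([ 10.5, -65.9]), 'n': 41}
T red {'patch': array([ 5.4, 13.4]), 'box': (254, 187, 8, 11), 'ring': array([5.5, 5.6]), 'n': 5}
```

View pics/s20.png

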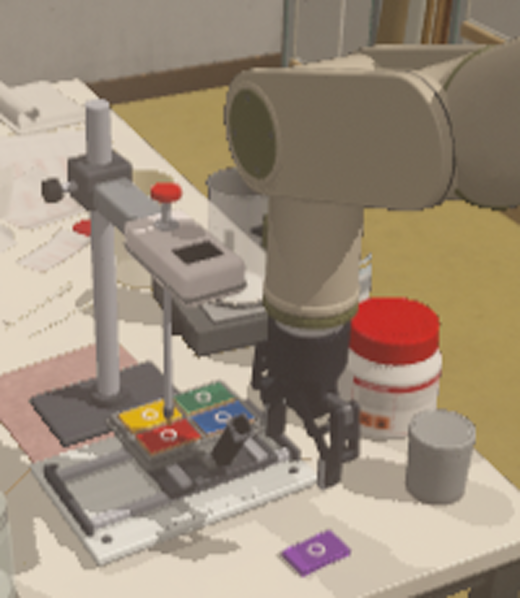

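View pics/t20.png

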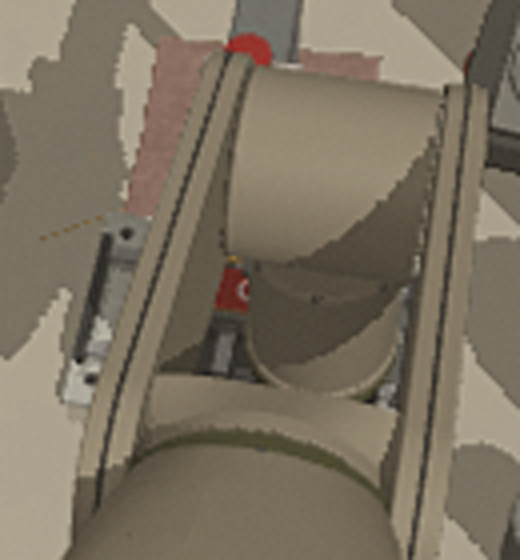

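```bash
python3 -m crank '{"slide":[[0.01,0,0],[0.005,0,0],[0.005,0,0],[0.005,0,0],[0,0,0]],"twist":[0,0,0,0,0]}' 
python3 -c "from h import *;look('21')"
```

```text
time: 19.05
tool_pos: [516.8, 108.1, 85.4]
tcp_rot: [180.0, -0.0, 94.6]
ft_force: [-0.1, 0.4, -0.3]
finger_gap: 85.4
tool st [-138.2  -40. ] PT [8.7 1. ]
S red {'patch': array([ 9.6, 13.4]), 'box': (229, 223, 24, 12), 'ring': array([ 9.7, 13.9]), 'n': 13}
S yel {'patch': array([51. , 14.1]), 'box': (222, 215, 24, 13), 'ring': array([54.2, 13.1]), 'n': 14}
S grn {'patch': array([ 49.9, -54.4]), 'box': (247, 209, 18, 11), 'ring': array([ 50.5, -52.4]), 'n': 91}
```

View pics/s21.png

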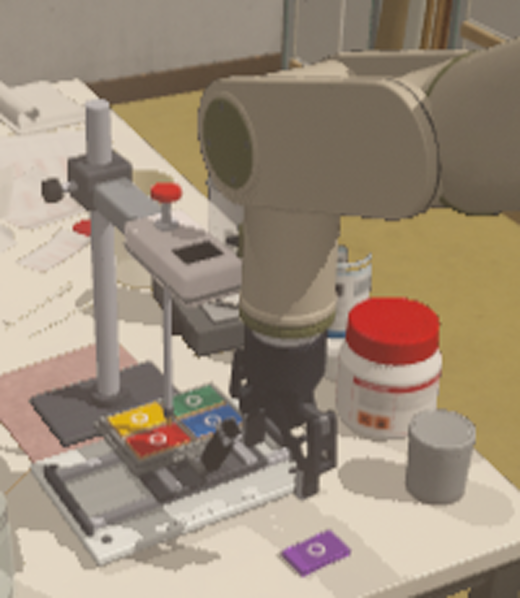

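```bash
python3 -m crank '{"slide":[[0.007,0,0],[0.007,0,0],[0.007,0,0],[0.007,0,0],[0.007,0,0],[0.007,0,0],[0.005,0,0],[0,0,0]],"twist":[0,0,0,0,0,0,0,0]}' 
python3 -c "from h import *;look('22')"
```

```text
time: 19.95
tool_pos: [513.0, 155.1, 85.5]
tcp_rot: [-180.0, -0.0, 94.6]
ft_force: [-0.5, -0.8, 0.6]
finger_gap: 85.7
tool st [-138.2    7.1] PT [8.7 1. ]
S red {'patch': array([10.1, 61.6]), 'box': (213, 228, 24, 13), 'ring': array([ 9.1, 60.7]), 'n': 18}
S yel {'patch': array([50.8, 62.5]), 'box': (206, 220, 24, 13), 'ring': array([57.9, 63.5]), 'n': 18}
S blu {'patch': array([ 9.5, -5.4]), 'box': (236, 221, 21, 12), 'ring': array([11.8, -6.5]), 'n': 51}
```

View pics/s22.png

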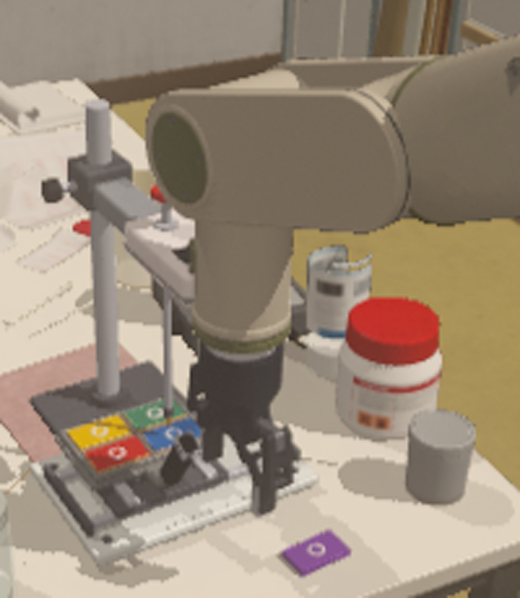

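View pics/t22.png

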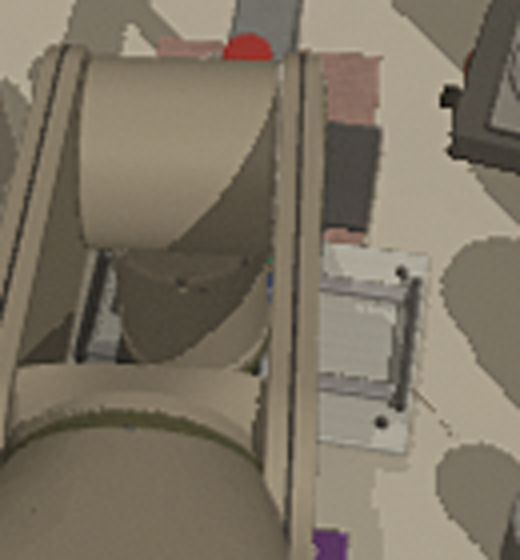

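```bash
python3 -m crank '{"slide":[[0.004,0,0],[0.0015,0,0],[0,0,0],[-0.006,0,0],[0,-0.04,0],[0,-0.03,0],[0,0,0]],"twist":[0,0,0,0,0,0,0]}' 
python3 -m crank '{"slide":[[0,0,-0.045],[0,0,-0.045],[0,0,-0.045],[0,0,-0.045],[0,0,-0.045],[0,0,-0.045],[0,0,-0.045],[0,0,0]],"twist":[0,0,0,0,0,0,0,0]}' 
python3 -m crank '{"slide":[[0.045,0,0],[0.045,0,0],[0.045,0,0],[0,0,0],[0,0,0]],"twist":[0,0,0,0,0]}' 
python3 - <<'E'
from h import *
S,T=look()
crop(T,(245,170,280,205),16,"pics/t23.png");crop(S,(225,205,265,240),16,"pics/s23.png")
E
```

```text
time: 20.75
tool_pos: [439.5, 147.3, 83.8]
tcp_rot: [-179.7, 0.0, 94.6]
ft_force: [0.3, -0.1, 0.4]
finger_gap: 85.7
time: 21.55
tool_pos: [445.7, 148.2, 408.5]
tcp_rot: [179.3, -0.1, 94.6]
ft_force: [0.9, 0.4, 0.1]
finger_gap: 85.2
time: 22.05
tool_pos: [432.7, 283.2, 399.9]
tcp_rot: [-180.0, 0.0, 94.7]
ft_force: [0.1, -0.7, -0.1]
finger_gap: 85.6
tool st [-207.7  140.4] PT [8.7 1. ]
S red {'patch': array([10.2, 65.4]), 'box': (212, 229, 24, 12), 'ring': array([10.7, 63.9]), 'n': 19}
S yel {'patch': array([50.9, 65.4]), 'box': (205, 220, 24, 14), 'ring': array([58.4, 59.7]), 'n': 19}
S grn {'patch': array([51.7,  6.2]), 'box': (227, 215, 16, 10), 'ring': array([52.2,  6. ]), 'n': 98}
S blu {'patch': array([9.3, 0. ]), 'box': (234, 222, 22, 11), 'ring': array([11. , -6.1]), 'n': 83}
T red {'patch': array([ 8. , 64.1]), 'box': (231, 184, 21, 12), 'ring': array([ 8.5, 64.6]), 'n': 18}
T yel {'patch': array([46.1, 70.2]), 'box': (234, 172, 19, 13), 'ring': array([52.1, 60.7]), 'n': 26}
T blu {'patch': array([ 7.5, -1.1]), 'box': (253, 187, 20, 12), 'ring': array([ 8.8, -0.2]), 'n': 15}
```

View pics/s23.png

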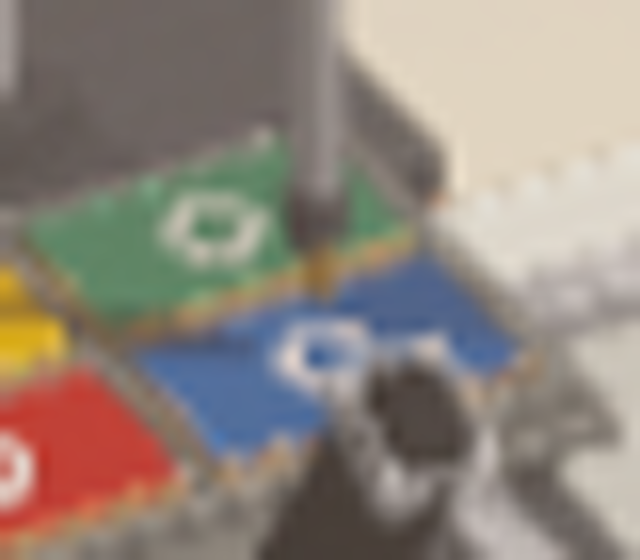

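View pics/t23.png

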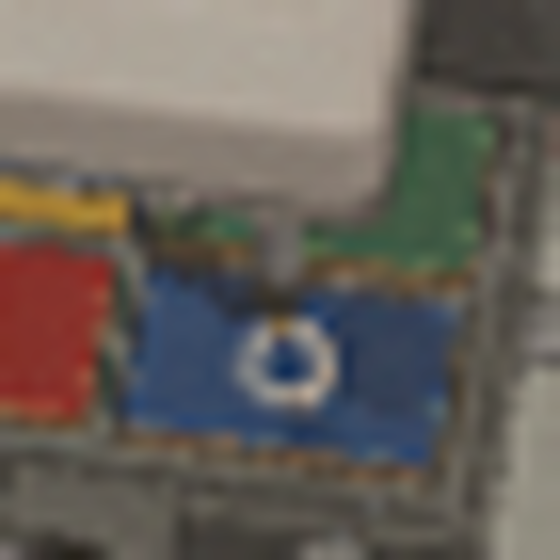

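Blue's ring is at T crop (287,361), against (277,361) for red when it was placed. In S it's about (322,352), against the tip axis at 318. That's roughly 1–2 mm off centre, which is within the 6 mm inner radius. Now I'll press.

```bash
python3 -m crank '{"slide":[[-0.0233,0.036,0],[-0.0233,0.036,0],[-0.0233,0.036,0],[-0.0233,0.036,0],[-0.0233,0.036,0],[-0.0237,0.0367,0],[0,0,0],[0,0,0]],"twist":[0,0,0,0,0,0,0,0]}' 1 30
python3 -m crank '{"slide":[[0,0,0],[0,0,0]],"twist":[0,0]}'; python3 -c "from h import *;fz(3)"
```

```text
time: 22.95
tool_pos: [660.7, 157.5, 398.9]
tcp_rot: [-179.9, 0.0, 94.4]
ft_force: [-0.3, 0.3, 0.2]
finger_gap: 0.2
time: 23.15
tool_pos: [659.2, 160.3, 402.1]
tcp_rot: [179.9, -0.0, 94.6]
ft_force: [-0.4, -0.3, 0.8]
finger_gap: -0.4
t 23.3 F [ 0.15 -0.03 -0.16] pos [659.2 160.7 402. ]
```

Descend to about 334, then feel in small steps.

```bash
python3 -m crank '{"slide":[[0,0.001,0.025],[0,0,0.02],[0,0,0.008],[0,0,0.003],[0,0,0.003],[0,0,0.003],[0,0,0],[0,0,0]],"twist":[0,0,0,0,0,0,0,0]}'; python3 -c "from h import *;fz(3)"
python3 -m crank '{"slide":[[0,0,0.002],[0,0,0.002],[0,0,0.001],[0,0,0.001],[0,0,0],[0,0,0]],"twist":[0,0,0,0,0,0]}'; python3 -c "from h import *;fz(4,'s24')"
```

```text
time: 24.1
tool_pos: [661.1, 160.4, 339.2]
tcp_rot: [179.9, -0.0, 94.6]
ft_force: [0.4, 1.5, 1.2]
finger_gap: -0.3
t 24.25 F [0.03 1.31 1.33] pos [661.1 160.4 339.1]
time: 24.85
tool_pos: [660.9, 160.1, 332.4]
tcp_rot: [180.0, 0.0, 94.6]
ft_force: [2.0, 0.8, 2.0]
finger_gap: -0.3
t 25.05 F [1.26 0.9  2.14] pos [660.9 160.1 332.5]
```

View pics/s24.png

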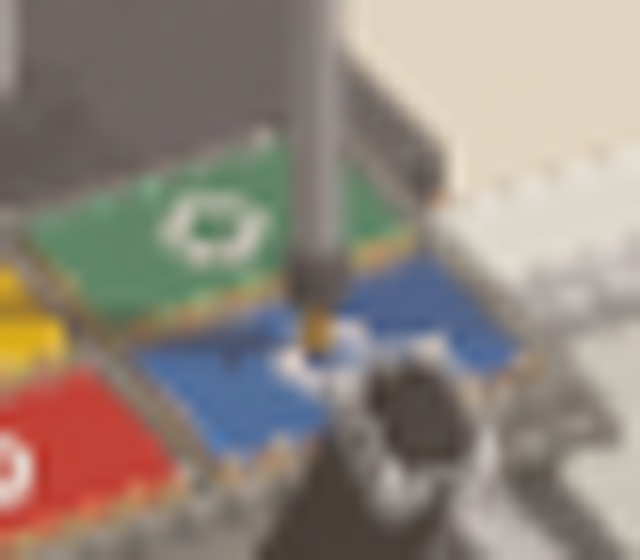

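```bash
python3 -m crank '{"slide":[[0,0,0.001],[0,0,0]],"twist":[0,0]}'; python3 -c "from h import *;fz(4)"
python3 -m crank '{"slide":[[0,0,0.0005],[0,0,0]],"twist":[0,0]}'; python3 -c "from h import *;fz(4)"
python3 -m crank '{"slide":[[0,0,0.0004],[0,0,0]],"twist":[0,0]}'; python3 -c "from h import *;fz(4,'s25')"
```

```text
time: 25.25
tool_pos: [660.9, 160.1, 331.3]
tcp_rot: [-180.0, 0.0, 94.6]
ft_force: [1.5, 0.4, 2.2]
finger_gap: 0.0
t 25.45 F [1.44 0.39 1.99] pos [660.9 160.1 331.4]
time: 25.65
tool_pos: [660.9, 160.1, 331.0]
tcp_rot: [180.0, 0.0, 94.6]
ft_force: [1.6, -0.2, 2.4]
finger_gap: 0.2
t 25.85 F [ 1.91 -0.12  2.75] pos [660.9 160.2 331. ]
time: 26.05
tool_pos: [660.9, 160.2, 330.9]
tcp_rot: [180.0, 0.0, 94.6]
ft_force: [1.2, 0.2, 4.4]
finger_gap: -0.2
t 26.25 F [ 1.02 -0.79  4.91] pos [660.9 160.1 330.9]
```

View pics/s25.png

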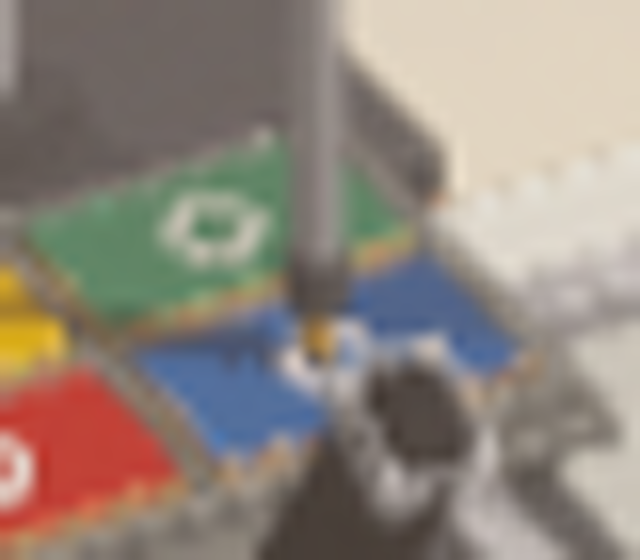

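Touch felt: force rose from 2.7 to 4.9 N and the height stopped at 330.9, the same as on red. The tip at (319,354) lies inside the ring. I'll hold, then release.

```bash
python3 -m crank '{"slide":[[0,0,0],[0,0,0],[0,0,0],[0,0,0],[0,0,0],[0,0,0],[0,0,0]],"twist":[0,0,0,0,0,0,0]}'; python3 -c "from h import *;fz(4)"
python3 -m crank '{"slide":[[0,0,-0.003],[0,0,-0.006],[0,0,-0.006],[0,0,-0.02],[0,0,-0.03],[0,0,0]],"twist":[0,0,0,0,0,0]}'
python3 -m crank '{"slide":[[0.02,-0.04,0],[0.02,-0.04,0],[0.02,-0.04,0],[0.02,-0.04,0],[0.02,-0.04,0],[0.02,-0.02,0],[0,0,0],[0,0,0]],"twist":[0,0,0,0,0,0,0,0]}'
python3 - <<'E'
from h import *
S,T=look()
crop(S,(180,90,340,290),3,"pics/s26.png");crop(T,(205,70,380,280),2.8,"pics/t26.png")
E
```

```text
time: 26.95
tool_pos: [660.9, 160.2, 330.9]
tcp_rot: [180.0, 0.0, 94.6]
ft_force: [-0.0, -0.7, 5.3]
finger_gap: 0.1
t 27.15 F [ 0.82 -0.47  5.11] pos [660.9 160.1 330.9]
time: 27.75
tool_pos: [661.6, 160.5, 401.0]
tcp_rot: [179.6, -0.0, 94.6]
ft_force: [-0.3, 0.2, 1.4]
finger_gap: 0.1
time: 28.55
tool_pos: [431.6, 262.5, 395.5]
tcp_rot: [180.0, 0.0, 94.7]
ft_force: [-0.4, -0.4, 0.1]
finger_gap: 0.3
tool st [-209.9  120.5] PT [8.7 1. ]
S red {'patch': array([10.2, 65.4]), 'box': (212, 229, 24, 12), 'ring': array([10.7, 63.9]), 'n': 19}
S yel {'patch': array([51. , 65.4]), 'box': (205, 220, 24, 14), 'ring': array([59.1, 62.6]), 'n': 21}
S grn {'patch': array([51.8,  6.1]), 'box': (227, 215, 16, 10), 'ring': array([52.2,  6. ]), 'n': 98}
S blu {'patch': array([9.3, 0. ]), 'box': (234, 222, 22, 11), 'ring': array([11. , -6.1]), 'n': 83}
T red {'patch': array([ 7.8, 64.5]), 'box': (231, 184, 21, 12), 'ring': array([ 8.5, 64.2]), 'n': 20}
T yel {'patch': array([45.9, 70.6]), 'box': (233, 172, 20, 13), 'ring': array([51.9, 60.7]), 'n': 28}
T blu {'patch': array([ 7.5, -1.1]), 'box': (253, 187, 20, 12), 'ring': array([ 9.5, -0.5]), 'n': 17}
```

View pics/s26.png

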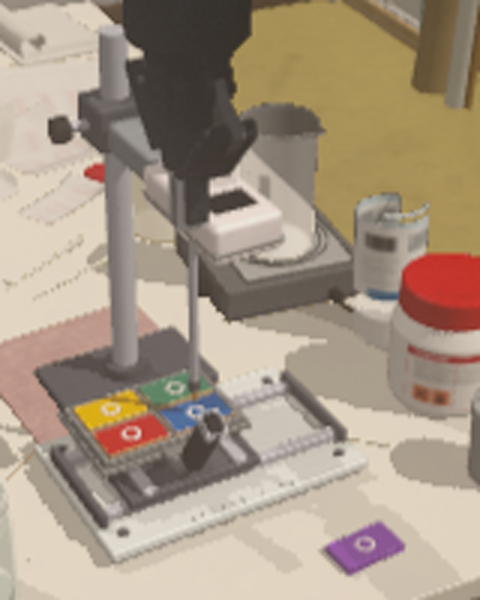

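View pics/t26.png

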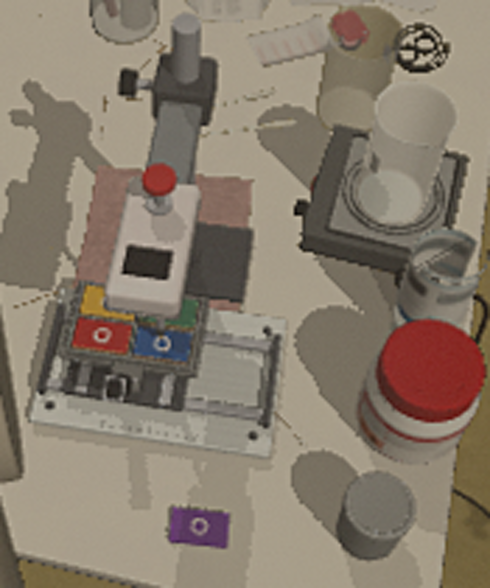

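```bash
python3 -c "from bench import hand_in;print(hand_in())"
```

```text
the job is handed in; nothing more can be done
None
```

I brought the red coupon's ring and then the blue's under the pointer, pressed each one until the tip rested on the paint, and handed the job in at about 28.6 s of the 72 s. No verdict was reported.

- **Moving the tray:** The moves could not tilt the tool, so I could not grip along the leaning handle. I pushed only the handle, using the back and side of one open finger, with the gripper body kept in front of the head.
- **Red:** The force rose from about 2.9 to 5 N and the tool stopped at 330.9 mm. I held it for about 1.1 s with the tip inside the ring in the scene camera, and the pointer was up again before I moved the tray.
- **Blue:** The touch was at the same height at about 5 N, held for about 1 s. The tip was inside the ring, about 1–2 mm off centre.
- **Last look:** The pointer was up, the tray was still under blue and the arm was clear. The jar, tub and purple look-alike had not moved in the pictures, and the pointer was never lowered on yellow or green.
- **Disagreements:** The two cameras differed by about 2 mm along x on the coupons and about 1 mm on blue's sideways offset. Both are well within the ring's 6 mm inner radius.

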